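# Clamp a pedal spindle-up in the machine vise

### The job

The pedal standing on the bench is due for a bearing service. Stand it in the machine vise, resting on the vise's bed with its spindle pointing straight up, its two flat faces towards the jaws and about centred across their width, then crank the handwheel clockwise by its handle until the jaw has clamped the pedal firmly against the fixed jaw, and let go. Leave the grease tub, the cone wrench and the dish of small parts where they are.

Things in the scene. Friction and masses are not known exactly. Their poses are not given: they have to be found in the camera images.
- vise: Grey machine vise on a round swivel base, fixed to the bench, 276 x 216 x 160 mm high. Origin on the bench under the middle of the base; x axis along the screw from the handwheel (-x, the end towards the robot) to the fixed jaw (+x), z up. The bed is two flat steel ways with a 38 mm channel between them; the jaws stand on it, 104 mm wide in y, tops 150 mm above the bench.
- vise_bed (a point): Point on the vise's bed (104 mm above the bench), on the vise's centre line (middle of the jaws' width) at the face of the fixed jaw, which looks to -x; axes as the vise's. A pedal pressed against the fixed jaw has its origin 14 mm in -x of this point.
- jaw_face (a point): Point on the vise's centre line at the foot of the moving jaw's face, at bed height; axes as the vise's. Its distance in x from point vise_bed is the jaw opening, 36 to 44 mm at the start. Only the handwheel moves the jaw, towards +x as it closes.
- handwheel (a joint): Angle of handwheel and screw in rad, 0 to 25.1; grows clockwise seen from the robot, closing the jaw 8 mm a turn; opening 48 mm at 0. At 0 and every full turn the handle is at the top, at pi/2 on the vise's -y side. Turning takes 4 to 5 N at the handle; once both jaws touch the pedal it rises by about 15 N a rad, and 0.5 rad on, the clamp is firm (over 100 N) and stays so when let go.
- screw_axis (a point): Point on the screw's axis, 90 mm above the bench, in the plane where the handle's middle circles (160 mm in -x of the vise's origin); axes as the vise's. The solid wheel, 140 mm in diameter, has its face 21 mm in +x of this point; its dial collar, 32 mm thick, reaches 3 mm in -x of it: a gripper following the handle round must lean back, away from the wheel, by 30 to 45 degrees.
- handle_grip (a point): Middle of the handwheel's black handle: round, 21 to 23 mm thick, 36 mm long, parallel to the vise's x axis, 52 mm off the screw's axis (38 to 142 mm above the bench as it goes round). It spins freely on its pin, so a gripper pinching it across can carry it round without turning. The wheel's face is 21 mm from this point in +x. This point's axes spin with the handle.
- pedal: Black platform bicycle pedal, loose, about 0.34 kg, standing on its outer end, steel spindle up. Body 28 mm thick (its x axis, across the two flat faces), 60 mm wide (its y axis, between ribbed narrow sides that can be gripped), 92 mm tall (its z axis); the spindle, 13 to 21 mm thick, stands 22 mm above the body. Origin at the middle of its underside. The same when turned half round.
- pedal_top (a point): Middle of the top end of the pedal's body, 92 mm above its underside, at the root of the spindle; axes as the pedal's.
- jaw: The moving jaw of the vise, a block 52 mm long and 104 mm wide. Its origin is the vise's when fully open and moves along the vise's x axis with the jaw.
- fixed_jaw: The fixed jaw, at the far end of the vise. Its origin and axes are those of the vise; its face is at x = +30 mm and its block ends at x = +86 mm.
- grease_tub: Round tub of grease with a lid, 86 mm in diameter, 64 mm high, loose; origin at the middle of its underside. Not to be moved.
- cone_wrench: Flat cone wrench, 118 x 183 x 10 mm, lying loose on the bench; origin at the middle of its underside. Not to be moved.
- ball_dish: Round metal dish with small parts, 110 mm in diameter, 22 mm high, loose; origin at the middle of its underside. Not to be moved.
Things that resemble listed ones, but are neither listed nor needed, are in the scene too. What is shaped like the pedal but turquoise is not meant.

How it is judged:
On the way, in this order (a step that is already met when the one before it is completed fails the run):
1. the pedal stands on the vise's bed between the jaws, spindle up (z of pedal in the frame of vise_bed between -0.003 and 0.004 m and y of pedal in the frame of vise_bed between -0.018 and 0.018 m and x of pedal in the frame of vise_bed between -0.034 and -0.01 m and angle between pedal's own z axis and vertical below 0.09 rad and angle between the x axis of pedal and the x axis of vise_bed, either way round below 0.15 rad), for 0.2 s.
2. the jaw is cranked onto the pedal and clamps it (contact force between each of jaw, fixed_jaw and pedal above 50 N), for 0.2 s.
At the end, for the whole second after the job is handed in: The pedal rests on the vise's bed (underside within 4 mm of it), spindle up within 5 degrees, flat faces square to the jaws within 8 degrees, within 18 mm of the middle of the jaws' width; moving jaw and fixed jaw each press on it with more than 50 N; it is at rest (all of step 1 and all of step 2 and linear speed of pedal below 0.01 m/s); the robot touches nothing.
It fails at once if the grease tub is moved more than 30 mm (distance of grease_tub from where it was at the start of the episode above 0.03 m).
It fails at once if the cone wrench is moved more than 30 mm (distance of cone_wrench from where it was at the start of the episode above 0.03 m).
It fails at once if the dish of bearing parts is moved more than 30 mm (distance of ball_dish from where it was at the start of the episode above 0.03 m).
It also fails if it takes over 67 s, if anything falls off the work surface, if the arm or the gripper's body presses on something with over 40 N, if the wrist force passes 120 N, or if a joint passes its speed limit or range.

### The arm

A 7-joint arm with a two-finger parallel gripper is mounted at the origin on a cart in front of the work surface, level with it; the furniture and walls round the work are solid. World frame = base frame: x ahead of the robot, y to its left, z up, the work surface at z = 0. Lengths are in m, angles in rad, forces in N, time in s.
With the tool pointing down it reaches from about 0.4 to 0.875 m from the base axis. Payload 19.3 kg.
Tool frame: the origin (TCP) lies on the centre line of the jaws, within the pads' length; the fingertips stand 11 mm ahead of it and the grasp point (between the pads) lies 8 mm behind it; z points along the fingers, y is the line along which they close (so a half turn about z gives the same grasp; the last joint's range is limited). The gripper opens to 85 mm and grips with 20 to 120 N. Pads are 22 mm wide; open, the fingers measure 114 mm over their backs; the gripper's body (76 mm by 85 mm) begins 54 mm behind the grasp point. The pads swing forward as they close: fully open they stand 13 mm farther back than shut.
Start: joints at [-0.07, 0.521, -0.036, 1.599, 0.021, 1.021, -0.113], TCP at [0.625, -0, 0.242] pointing down, gripper open.
Joint ranges: [-2.91, 2.91], [-0.3, 2.13], [-1.5, 1.42], [0.17, 2.43], [-1.26, 4.41], [0.16, 1.93], [-2.52, 2.52]. Speed limits (rad/s): [1.89, 1.89, 2.39, 2.39, 3.01, 3.01, 3.01].

### API

Orientations are given as [roll, pitch, yaw] about the fixed x, y, z axes, in that order (R = Rz(yaw) Ry(pitch) Rx(roll)).
In Python, from rig import ctrl, eoat, kinematics, eyes, ticket, sensors gives the robot as it stands. The module is installed in compiled form; this text tells all that it offers. Calls block until the motion is done:
- ctrl.reach(position, orientation): joint-space move of the TCP to a pose.
- ctrl.line_to(position, attitude=None, v=0.15, force_limit=None): straight line of the TCP; attitude=None keeps the orientation; v is the mean speed in m/s. With force_limit (N) it stops when the force on the tool has changed by that much, and returns True; else False.
- ctrl.set_joints(angles): joint-space move.
- eoat.move_gripper(opening, force=None): finger opening in m; force is the grip in N (None keeps the last); returns when the fingers have stopped.
- ctrl.dwell(seconds).
- kinematics.ik(position, orientation): joint angles nearest the present ones, or None.
- eyes.camera(name): name is "scene" or "side" or "wrist"; returns the picture (420x560x3 uint8, red, green, blue); there is no depth.
- eyes.camera_model(name): a dict with "intrinsics" (3x3 intrinsics, pixels), "rvec" (rotation vector, rad) and "tvec" (3), from world to camera coordinates, as OpenCV has them; the wrist camera has in their place "T_tool_cam" (4x4, takes a point from camera to tool coordinates, whose origin is the TCP and whose axes are the flange's). Camera axes: x right, y down, z forward; pixel columns grow to the right and rows downward; lengths in m; the calibration is good to about 2 mm. A picture is of the moment at which its call begins: read the wrist's pose just before it. camera_model takes no time and is no camera call.
A pose or a line that the arm cannot do raises ctrl.PlanningError and nothing moves.
- ticket.close_job(): hands the job in; it is judged then, once.
Readings, each from a call of its own:
- sensors.read_time(): time.
- sensors.read_q(): joint angles.
- sensors.read_qd(): joint speeds.
- sensors.read_effort(): joint torques, N m.
- sensors.read_tool_pos(): TCP position.
- sensors.read_orientation(): TCP orientation.
- sensors.read_force(): force on the tool from outside, world axes, zero at the start.
- sensors.read_torque(): the same for the moment, N m.
- sensors.read_grip_width(): finger opening in m.
- sensors.read_gripper_force(): force on a finger pad.
Only numpy, scipy, OpenCV 4.12 (cv2) and the standard library are available. Lean on these libraries where they do the work, as an engineer would, in place of code of your own. Each camera call takes 0.05 s, during which the arm holds its last target. There are 200 camera calls.

## Working session

There is one attempt and no reset: what is moved stays moved. The work goes in short steps, each a Python script; the robot and the scene stay as the last script left them, time stands still between calls to the robot, and variables do not carry over. Pictures are saved under pics/ and viewed, at most 10 in all, crops included, and the job is handed in when it is done.

```bash
mkdir -p pics; python3 - <<'E'
from rig import eyes,sensors
import cv2
for n in ("scene","side","wrist"):
    cv2.imwrite(f"pics/{n}0.png",eyes.camera(n)[:,:,::-1]); print(n,eyes.camera_model(n))
print(sensors.read_tool_pos(),sensors.read_orientation(),sensors.read_time())
E
```

```text
scene {'intrinsics': array([[433.08998931,   0.        , 280.76939311],
       [  0.        , 433.08998931, 215.42950205],
       [  0.        ,   0.        ,   1.        ]]), 'rvec': array([ 0.67771615, -2.42509348,  1.42255449]), 'tvec': array([0.49819372, 0.2410829 , 0.83527377])}
side {'intrinsics': array([[455.25446802,   0.        , 286.45003001],
       [  0.        , 455.25446802, 211.1788129 ],
       [  0.        ,   0.        ,   1.        ]]), 'rvec': array([ 2.28080519, -0.05245599,  0.04743288]), 'tvec': array([-0.57105466,  0.08747176,  1.13078196])}
wrist {'intrinsics': array([[359.43189848,   0.        , 281.70931324],
       [  0.        , 359.43189848, 206.76896109],
       [  0.        ,   0.        ,   1.        ]]), 'T_tool_cam': array([[-3.52709247e-04, -9.61769599e-01, -2.73859661e-01,
         6.79450808e-02],
       [ 9.99999885e-01, -2.50405788e-04, -4.08517748e-04,
        -2.42260291e-05],
       [ 3.24323906e-04, -2.73859774e-01,  9.61769577e-01,
        -1.30036178e-01],
       [ 0.00000000e+00,  0.00000000e+00,  0.00000000e+00,
         1.00000000e+00]])}
[ 6.24730459e-01 -1.96079545e-05  2.41849981e-01] [-3.14067624e+00  4.65857831e-05  1.57081835e+00] 0.15
```

View pics/scene0.png

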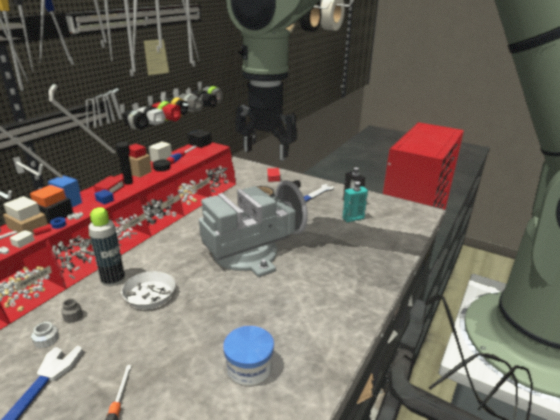

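View pics/side0.png

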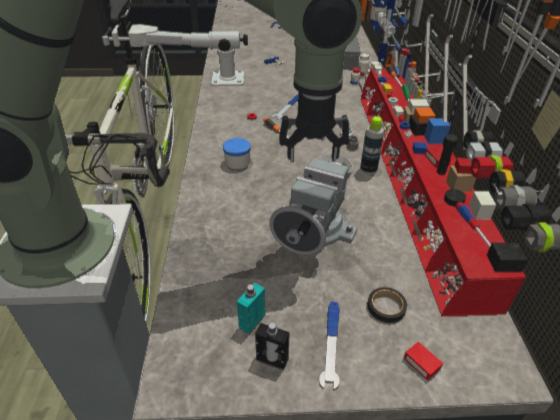

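Scene view: the vise is at (250,220) with the wheel at (290,207). Possible pedals: the black one at side (272,345) / scene (354,182), and the turquoise one at side (252,307) / scene (355,203), which isn't meant. I choose the black one and will check it in a close crop, together with the vise.

```bash
python3 - <<'E'
import cv2,numpy as np
s=cv2.imread("pics/side0.png"); c=cv2.imread("pics/scene0.png")
a=cv2.resize(s[280:380,225:325],(400,400),interpolation=3)
b=cv2.resize(s[150:260,260:370],(400,400),interpolation=3)
d=cv2.resize(c[160:280,190:390],(800,480),interpolation=3)
cv2.imwrite("pics/c1.png",np.hstack([a,b])); cv2.imwrite("pics/c2.png",d)
E
```

```text
(no output)
```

View pics/c1.png

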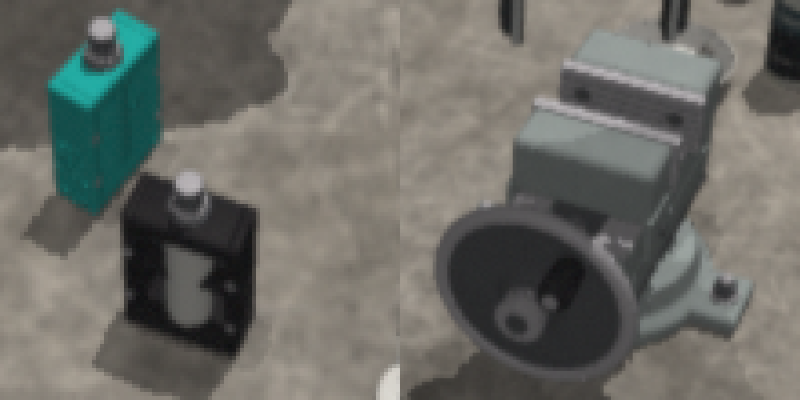

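View pics/c2.png

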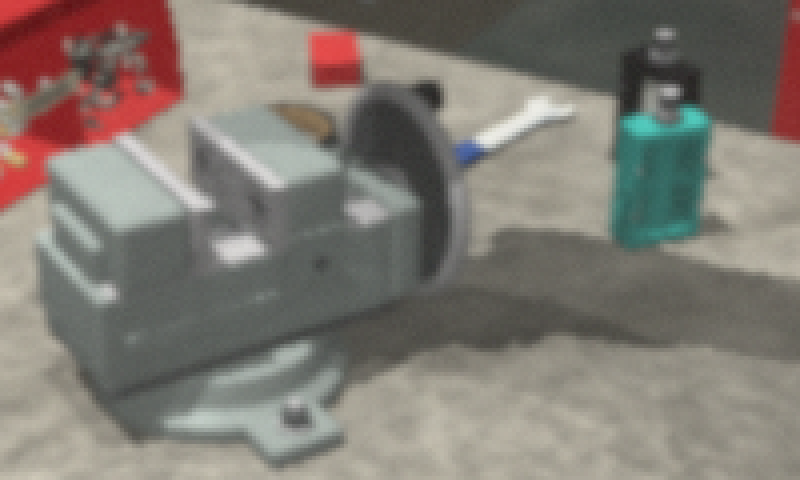

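Left crop: black pedal, spindle up, confirmed as the black one, body top corners about side (256,331), (289,333) and (285,340). Right crop: jaws open, handle upper right of the collar. I'll fit both poses by least squares.

```bash
cat > h.py <<'E'
import numpy as np,cv2
from scipy.optimize import least_squares
from scipy.spatial.transform import Rotation as R
from rig import ctrl,eoat,kinematics,eyes,sensors,ticket
def cam(n,pose=None):
    m=eyes.camera_model(n); K=np.array(m["intrinsics"])
    if n!="wrist": return K,R.from_rotvec(m["rvec"]).as_matrix(),np.array(m["tvec"])
    T=np.eye(4); T[:3,:3]=R.from_euler('xyz',pose[1]).as_matrix(); T[:3,3]=pose[0]
    W=np.linalg.inv(T@m["T_tool_cam"]); return K,W[:3,:3],W[:3,3]
def proj(c,P):
    q=(c[0]@(c[1]@np.atleast_2d(P).T+c[2][:,None])).T; return q[:,:2]/q[:,2:]
def place(p,P): # p=x,y,yaw
    return R.from_euler('z',p[2]).apply(P)+[p[0],p[1],0]
def vpts(p,op):
    phi=(.048-op)/.008*2*np.pi
    P=lambda *a:a
    hy,hz=-.052*np.sin(phi),.09+.052*np.cos(phi)
    return dict(fl=(.03,.052,.15),fr=(.03,-.052,.15),ml=(.03-op,.052,.15),mr=(.03-op,-.052,.15),
      wc=(-.139,0,.09),cc=(-.163,0,.09),hn=(-.178,hy,hz),hf=(-.142,hy,hz))
E
cat > fit.py <<'E'
from h import *
S,C=cam("side"),cam("scene")
sb=lambda u,v:(260+u/3.636,150+v/3.636)
sc=lambda u,v:(190+u/4,160+v/4)
obs=[(S,k,sb(*v)) for k,v in dict(fl=(165,66),fr=(305,101),ml=(135,103),mr=(272,148),wc=(137,293),cc=(118,323),hn=(147,300),hf=(178,262)).items()]
obs+=[(C,k,sc(*v)) for k,v in dict(fr=(120,138),fl=(213,207),mr=(193,121),ml=(272,190)).items()]
def runfit(swap):
  best=None
  for y0 in (0.3,.8,1.2,-.3):
   for op in np.arange(.036,.0445,.001):
    def f(p):
      o=[]
      for c,k,uv in obs:
        if swap and c is C and k[1] in'lr': k=k[0]+('l' if k[1]=='r' else 'r')
        o+=list(proj(c,place(p,np.array([vpts(p,p[3])[k]])))[0]-uv)
      return np.array(o)
    r=least_squares(f,[.6,.1,y0,op],x_scale=[.1,.1,.3,.001],loss='soft_l1')
    if best is None or r.cost<best[0]: best=(r.cost,r.x,f(r.x))
  return best
for s in(0,1):
  b=runfit(s); print(s,b[0],b[1]); print(b[2].reshape(-1,2).round(1).tolist())
# pedal
a=lambda u,v:(225+u/4,280+v/4)
PP=[((-1,1,92),(123,206)),((1,1,92),(140,173)),((1,-1,92),(257,209)),((-1,-1,92),(240,243)),((-1,1,0),(127,318)),((-1,-1,0),(238,355))]
# front face = -x (body), left = +y
pts=np.array([(s[0]*.014,s[1]*.030,s[2]/1000) for s,_ in PP]+[(0,0,.114)]); uv=np.array([a(*v) for _,v in PP]+[a(187,181)])
for y0 in(1.2,-1.2,.5):
  f=lambda p:(proj(S,place(p,pts))-uv).ravel()
  r=least_squares(f,[.55,-.2,y0]); print(r.cost,r.x,r.fun.reshape(-1,2).round(1).tolist())
E
python3 fit.py
```

```text
0 12.370730938389519 [0.65289631 0.05819861 1.10180507 0.04730202]
[[-1.2, -0.9], [-0.4, -0.1], [-0.2, -1.0], [2.4, -2.3], [-1.2, 1.8], [-0.1, 0.1], [1.2, -0.2], [-1.2, 0.2], [-0.0, -1.5], [-2.6, -0.4], [-0.5, -1.7], [1.4, -1.3]]
1 151.05329502919335 [0.65574336 0.05838186 1.07563862 0.05526242]
[[0.4, -1.2], [0.9, 0.2], [-0.3, 0.4], [2.0, -0.2], [-1.4, 1.2], [-0.6, -0.5], [1.0, -0.2], [-1.0, 0.3], [18.9, 16.5], [-23.9, -19.3], [22.7, 15.0], [-17.7, -19.9]]
9.327469236547614 [ 0.52639224 -0.33389652  1.17681272] [[-1.1, 1.4], [0.3, -2.2], [0.9, -1.9], [0.1, 1.9], [-0.8, 0.5], [-0.1, 0.7], [0.7, -0.7]]
9.327469236517105 [ 0.52639224 -0.33389652  1.17681286] [[-1.1, 1.4], [0.3, -2.2], [0.9, -1.9], [0.1, 1.9], [-0.8, 0.5], [-0.1, 0.7], [0.7, -0.7]]
9.32746923651611 [ 0.52639224 -0.33389652  1.17681287] [[-1.1, 1.4], [0.3, -2.2], [0.9, -1.9], [0.1, 1.9], [-0.8, 0.5], [-0.1, 0.7], [0.7, -0.7]]
```

```bash
python3 - <<'E'
from h import *
p=(.526,-.25,.30)
for yaw in (np.pi/2+.0,1.177,0):
    q=kinematics.ik(p,[np.pi,0,yaw]); print(yaw,q is not None)
ctrl.reach(p,[np.pi,0,np.pi/2])
ps=(sensors.read_tool_pos(),sensors.read_orientation()); print(ps,sensors.read_time())
im=eyes.camera("wrist"); cv2.imwrite("pics/w1.png",im[:,:,::-1])
np.save("w1.npy",np.array(ps))
E
```

```text
1.5707963267948966 True
1.177 True
0 True
(array([ 0.5267824 , -0.24847512,  0.2996629 ]), array([-3.14156590e+00, -8.13306977e-04,  1.57261037e+00])) 1.2167
```

View pics/wrist0.png

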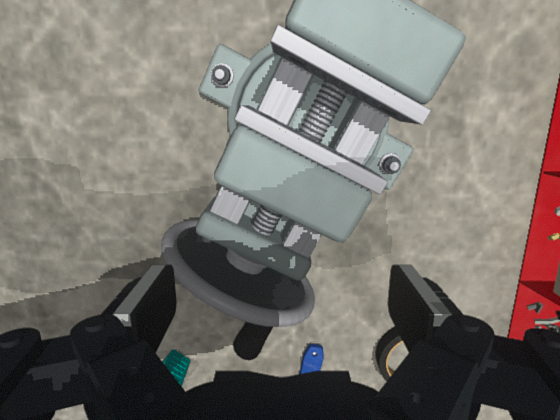

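View pics/w1.png

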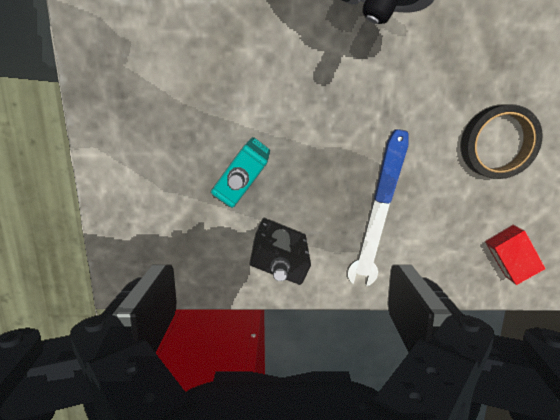

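wrist0 shows the vise from above: fixed jaw edge (274,47)–(424,124), moving jaw (238,107)–(388,182), handle about (255,338). w1 shows the black pedal at (280,250), the turquoise one at (240,172) and the wrench at (380,205). One composite crop for precise corners.

```bash
python3 - <<'E'
import cv2,numpy as np
a=cv2.imread("pics/w1.png")[210:295,240:320]; b=cv2.imread("pics/wrist0.png")
A=cv2.resize(a,(320,340),interpolation=2)
B=cv2.resize(b[20:200,230:440],(480,411),interpolation=2)
W=np.zeros((600,800,3),np.uint8); W[:340,:320]=A; W[:411,320:]=B
C=cv2.resize(b[215:365,155:320],(int(165*1.6),240),interpolation=2); W[345:585,20:20+C.shape[1]]=C
cv2.imwrite("pics/c3.png",W)
E
```

```text
(no output)
```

View pics/c3.png

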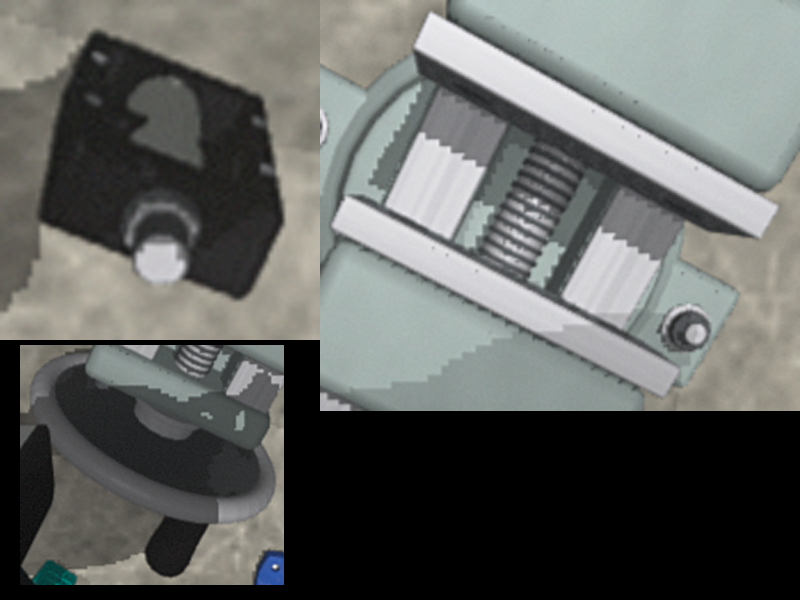

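Pedal corners and jaw edges are clear; refit with the wrist pictures weighted most.

```bash
sed -i '/^for s in(0,1)/,$d' fit.py; cat >> fit.py <<'E'
W0=cam("wrist",([.62473,-.00002,.24185],[-3.140676,.0000466,1.5708184])); w1=np.load("w1.npy"); W1=cam("wrist",(w1[0],w1[1]))
v=lambda u,w:(230+(u-320)/2.286,20+w/2.286)
wobs=[(W0,k,np.array(x)) for k,x in dict(fl=v(415,50),fr=v(765,238),ml=v(347,196),mr=v(684,368),hn=(155+148/1.6,215+208/1.6)).items()]
def f(p):
  o=[]
  for c,k,uv in wobs: o+=list(proj(c,place(p,np.array([vpts(p,p[3])[k]])))[0]-uv)
  for c,k,uv in obs: o+=list(.25*(proj(c,place(p,np.array([vpts(p,p[3])[k]])))[0]-uv))
  return np.array(o)
for op in (.0393,.0473):
  r=least_squares(f,[.653,.058,1.1,op],x_scale=[.1,.1,.3,.001]);print(r.cost,r.x,r.fun[:10].reshape(-1,2).round(1).tolist())
a2=lambda u,w:(240+u/4,210+w/4)
pp=np.array([(.014,-.03,.092),(-.014,-.03,.092),(-.014,.03,.092),(.014,.03,0),(.014,-.03,0),(0,0,.114)])
pu=np.array([a2(*x) for x in [(283,222),(241,298),(40,218),(93,32),(268,105),(161,265)]])
f1=lambda p:(proj(W1,place(p,pp))-pu).ravel()
f2=lambda p:np.r_[f1(p),.3*(proj(S,place(p,pts))-uv0).ravel()]
a=lambda u,v:(225+u/4,280+v/4)
pts=np.array([(-.014,.03,.092),(.014,.03,.092),(.014,-.03,.092),(-.014,-.03,.092),(-.014,.03,0),(-.014,-.03,0),(0,0,.114)])
uv0=np.array([a(*x) for x in[(123,206),(140,173),(257,209),(240,243),(127,318),(238,355),(187,181)]])
for F in(f1,f2):
  r=least_squares(F,[.526,-.334,1.177]);print(r.cost,r.x,r.fun[:12].reshape(-1,2).round(1).tolist())
# turquoise: spindle top (237,177) at z .114
K,Rm,t=W1; d=Rm.T@np.linalg.inv(K)@[237,177,1]; o=-Rm.T@t; print("turq",o+d*(.114-o[2])/d[2])
E
python3 fit.py
```

```text
38.242009575259175 [0.6507569  0.05305003 1.0908033  0.03911719] [[-0.6, -3.1], [0.0, 1.4], [-0.8, -3.2], [0.8, 1.0], [0.8, 6.8]]
111.87390406296078 [0.65250571 0.05600672 1.09452849 0.04719091] [[2.2, -8.5], [3.5, -4.0], [-3.9, 4.5], [-2.7, 7.3], [0.8, 4.2]]
15.789755345248766 [ 0.52524213 -0.33926302  1.14379911] [[1.8, -0.1], [0.6, 3.3], [-2.1, 1.4], [0.1, -2.4], [-0.4, -1.9], [-0.1, -0.7]]
18.694468668376285 [ 0.52528431 -0.33910283  1.14382438] [[1.9, -0.2], [0.6, 3.2], [-2.0, 1.3], [0.2, -2.6], [-0.4, -2.1], [-0.1, -0.9]]
turq [ 0.48672166 -0.24272087  0.114     ]
```

```bash
cat >> fit.py <<'E'
print("---")
J=[o for o in wobs if o[1]!="hn"]
def mk(L):
  return lambda p:np.concatenate([w*(proj(c,place(p,np.array([vpts(p,p[3])[k]])))[0]-uv) for c,k,uv,w in L])
for name,L in dict(wj=[(*o,1) for o in J], wj_side=[(*o,1) for o in J]+[(*o,.5) for o in obs if o[0] is S], sh=[(*o,1) for o in obs if o[0] is S]).items():
  F=mk(L); r=least_squares(F,[.653,.058,1.1,.039],x_scale=[.1,.1,.3,.001]); print(name,r.cost,r.x,r.fun.reshape(-1,2).round(1).tolist())
  p=r.x; h=proj(W0,place(p,np.array([vpts(p,p[3])[k] for k in('hn','hf','cc','wc')]))); print(h.round().tolist())
E
python3 fit.py|sed -n '/---/,$p'
```

```text
---
wj 4.7537849044650935 [0.65105761 0.052503   1.10677741 0.03936259] [[-1.4, -1.0], [0.5, 0.7], [-0.8, -0.4], [1.9, 1.2]]
[[242.0, 354.0], [262.0, 318.0], [229.0, 295.0], [240.0, 273.0]]
wj_side 11.252031830254937 [0.65108779 0.05253616 1.1070607  0.0393564 ] [[-1.4, -1.1], [0.6, 0.6], [-0.7, -0.4], [1.9, 1.1], [-0.9, 0.2], [-0.4, 0.6], [0.2, -0.6], [1.6, -1.4], [-0.8, 1.8], [-0.2, 1.0], [0.1, 0.5], [-1.1, 0.7]]
[[242.0, 354.0], [263.0, 318.0], [229.0, 295.0], [240.0, 273.0]]
sh 22.22910951511782 [0.65236493 0.05579263 1.10216784 0.03932506] [[-1.3, -0.4], [-0.5, 0.5], [0.9, -2.1], [3.4, -3.5], [-1.4, 2.5], [-0.2, 0.9], [0.7, 0.3], [-1.6, 0.6]]
[[244.0, 350.0], [265.0, 314.0], [229.0, 292.0], [241.0, 269.0]]
```

```bash
cat >> h.py <<'E'
PED=np.array([.5256,-.337,1.15]); VIS=np.array([.6517,.0542,1.107])
def st(*a): print(*a,"t",round(sensors.read_time(),2),"tcp",sensors.read_tool_pos().round(4),"F",np.round(sensors.read_force(),1),"w",round(float(sensors.read_grip_width()),4))
def shot(n):
    ps=(sensors.read_tool_pos(),sensors.read_orientation()); cv2.imwrite(f"pics/{n}.png",eyes.camera("wrist")[:,:,::-1]); np.save(n+".npy",np.array(ps))
E
python3 - <<'E'
from h import *
o=[np.pi,0,PED[2]]
ctrl.reach([PED[0],PED[1],.20],o); st()
ctrl.line_to([PED[0],PED[1],.071],v=.12,force_limit=8); st("down")
eoat.move_gripper(.04,force=60); st("grip")
ctrl.line_to([PED[0],PED[1],.275],v=.15); st("lift"); print(sensors.read_gripper_force())
b=place(VIS,np.array([[.03-.0195,0,0]]))[0]
ctrl.reach([b[0],b[1],.275],[np.pi,0,VIS[2]]); ctrl.dwell(.2); st("above")
shot("w2"); cv2.imwrite("pics/s2.png",eyes.camera("side")[:,:,::-1]); cv2.imwrite("pics/sc2.png",eyes.camera("scene")[:,:,::-1])
a=cv2.imread("pics/w2.png");s=cv2.imread("pics/s2.png")
W=np.zeros((420,800,3),np.uint8);W[:,:400]=a[:,80:480];W[:,400:]=cv2.resize(s[60:270,220:420],(400,420));cv2.imwrite("pics/c4.png",W)
E
```

```text
t 1.86 tcp [ 0.5262 -0.336   0.1995] F [0.5 0.7 0.3] w 0.0855
down t 3.08 tcp [ 0.526  -0.3372  0.0717] F [-0.4  0.2 -0.3] w 0.0857
grip t 3.45 tcp [ 0.5258 -0.337   0.0718] F [-2.3  2.1  9.3] w 0.0591
lift t 4.96 tcp [ 0.5253 -0.3368  0.2742] F [ 0.1 -0.  -3.8] w 0.0592
64.80831384658813
above t 6.72 tcp [0.6565 0.0625 0.2751] F [ 0.3 -0.4 -2.5] w 0.0591
```

View pics/c4.png

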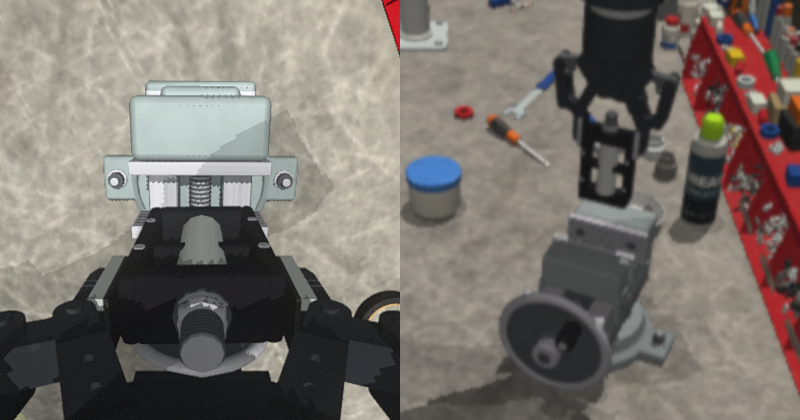

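```bash
python3 - <<'E'
from h import *
w=np.load("w2.npy"); W=cam("wrist",(w[0],w[1])); K,Rm,t=W; o=-Rm.T@t
ux=np.array([np.cos(VIS[2]),np.sin(VIS[2])])
def hit(u,v,z):
    d=Rm.T@np.linalg.inv(K)@[u,v,1]; P=o+d*(z-o[2])/d[2]; r=P[:2]-w[0][:2]; return (r@ux).round(4),(r@[-ux[1],ux[0]]).round(4)
dz=w[0][2]-.0717
print("spindle",hit(282,352,dz+.114)); print("front bottom",hit(237,207,dz),hit(325,207,dz)); print("front top",hit(200,258,dz+.092),hit(362,258,dz+.092))
print("fixed edge",hit(211,174,.15),hit(350,174,.15)); print("pred", .0195,w)
E
```

```text
spindle (np.float64(-0.0002), np.float64(-0.0007))
front bottom (np.float64(0.0105), np.float64(0.0255)) (np.float64(0.0104), np.float64(-0.0259))
front top (np.float64(0.0193), np.float64(0.0264)) (np.float64(0.0192), np.float64(-0.0272))
fixed edge (np.float64(0.02), np.float64(0.0503)) (np.float64(0.0198), np.float64(-0.0497))
pred 0.0195 [[6.56451996e-01 6.25159435e-02 2.75074535e-01]
 [3.14141409e+00 1.38158087e-04 1.10559256e+00]]
```

Pedal is centred in the hand and over the gap (spindle offset under 1 mm, fixed jaw face 20 mm ahead as intended). Lower and release.

```bash
python3 - <<'E'
from h import *
b=place(VIS,np.array([[.03-.0195,0,0]]))[0]
print(ctrl.line_to([b[0],b[1],.185],v=.12,force_limit=15)); st()
print(ctrl.line_to([b[0],b[1],.170],v=.03,force_limit=6)); st("touch")
eoat.move_gripper(.08); ctrl.dwell(.3); st("open")
ctrl.line_to([b[0],b[1],.29],v=.15); st()
# handle plan check
phi0=(.048-.03935)/.008*2*np.pi
lean=np.radians(40)
Rv=R.from_euler('z',VIS[2])
for fl in(1,-1):
    z=np.array([np.sin(lean),0,-np.cos(lean)]); x=fl*np.array([np.cos(lean),0,np.sin(lean)]); y=np.cross(z,x)
    e=(Rv*R.from_matrix(np.c_[x,y,z])).as_euler('xyz'); 
    print(fl,e, [kinematics.ik(place(VIS,np.array([[-.164,-.052*np.sin(p),.09+.052*np.cos(p)]]))[0],e) is not None for p in np.arange(0,6.3,.8)])
    q=kinematics.ik(place(VIS,np.array([[-.164,0,.14]]))[0],e); print(np.round(q,2) if q is not None else q)
shot("w3")
E
```

```text
False
t 7.77 tcp [0.6568 0.0636 0.1858] F [ 0.  -0.5 -3.3] w 0.0589
True
touch t 8.16 tcp [0.6568 0.0637 0.1755] F [-0.1  1.   5.5] w 0.0588
open t 8.8 tcp [0.6562 0.0636 0.1749] F [ 0.2 -0.1 -0.2] w 0.0795
t 9.72 tcp [0.656  0.0636 0.289 ] F [-0.4 -0.2  0.1] w 0.0802
1 [ 3.14159265 -0.6981317   1.107     ] [True, True, True, True, True, True, True, True]
[ 0.74  0.71 -0.47  1.88 -0.68  0.66  0.47]
-1 [ 3.14159265  0.6981317  -2.03459265] [True, True, True, True, True, True, True, True]
[ 0.12  0.72  0.41  1.92 -1.24  1.05 -2.22]
```

View pics/w3.png

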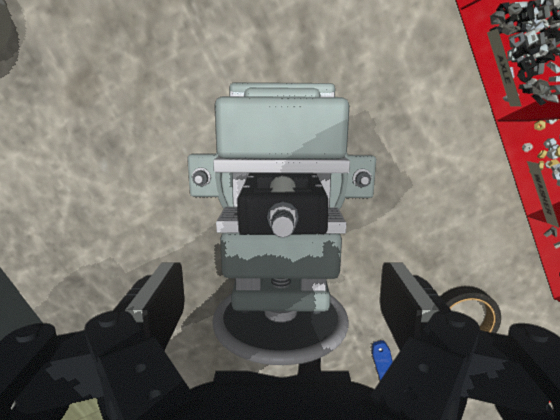

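Pedal stands between the jaws with its spindle up at (283,220), square and centred. Now grasp the handle.

```bash
cat >> h.py <<'E'
LEAN=np.radians(40); ATT=[np.pi,-LEAN,VIS[2]]; PH0=(.048-.03935)/.008*2*np.pi
def hp(phi,back=0.,r=.052,gx=-.164):
    return place(VIS,np.array([[gx-back*np.sin(LEAN),-r*np.sin(phi),.09+r*np.cos(phi)+back*np.cos(LEAN)]]))[0]
E
python3 - <<'E'
from h import *
p=place(VIS,np.array([[-.15,0,.33]]))[0]
ctrl.line_to(p,v=.25); st()
eoat.move_gripper(.055)
ctrl.reach(hp(PH0,.1),ATT); st("pre")
print(ctrl.line_to(hp(PH0),v=.08,force_limit=8)); st("at",hp(PH0).round(4))
f0=np.array(sensors.read_force())
eoat.move_gripper(.0,force=70); ctrl.dwell(.2); st("grip")
shot("w4"); cv2.imwrite("pics/s4.png",eyes.camera("side")[:,:,::-1])
a=cv2.imread("pics/w4.png");s=cv2.imread("pics/s4.png")
W=np.zeros((420,800,3),np.uint8);W[:,:400]=a[:,80:480];W[:,400:]=cv2.resize(s[110:320,200:400],(400,420),interpolation=2);cv2.imwrite("pics/c5.png",W)
E
```

```text
t 10.57 tcp [ 0.5848 -0.079   0.3296] F [ 0.4  0.8 -0.4] w 0.0801
pre t 12.0 tcp [ 0.5728 -0.1604  0.2125] F [ 0.2  0.7 -0.1] w 0.0551
False
at [ 0.6011 -0.1038  0.1354] t 13.4 tcp [ 0.6011 -0.1043  0.1357] F [-0.4 -0.7 -1.4] w 0.055
grip t 14.02 tcp [ 0.6012 -0.1043  0.1356] F [-1.7 -2.8  5.4] w 0.0196
```

View pics/c5.png

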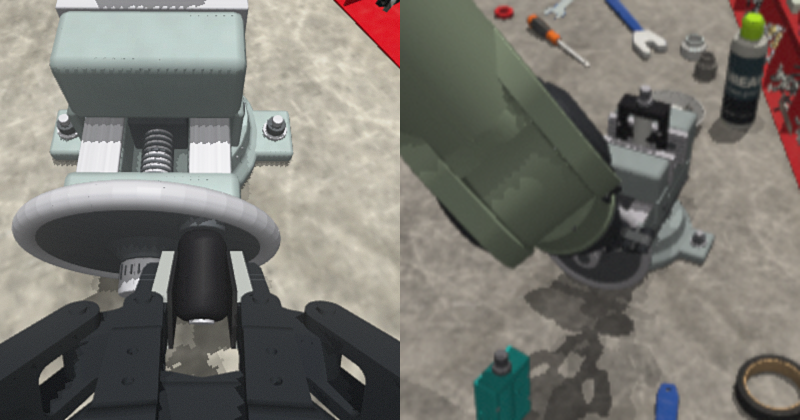

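Handle is held squarely between the pads, at (205,275) in the crop. Now crank in 15° chords, watching the force.

```bash
cat > crank.py <<'E'
from h import *
import sys
a,b=float(sys.argv[1]),float(sys.argv[2]); n=int(np.ceil((b-a)/np.radians(15)))
for i,ph in enumerate(np.linspace(a,b,n+1)[1:]):
    ctrl.line_to(hp(PH0+ph),ATT,v=.12)
    F=R.from_euler('z',-VIS[2]).apply(sensors.read_force()); f=PH0+ph
    tan=-(F@[0,-np.cos(f),-np.sin(f)]); rad=F@[0,-np.sin(f),np.cos(f)]
    e=R.from_euler('z',-VIS[2]).apply(sensors.read_tool_pos()-[VIS[0],VIS[1],0]); act=np.arctan2(-e[1],e[2]-.09)
    if i%3==2 or ph>8.5 or abs(rad)>20: print(f"{ph:.2f} tan {tan:.1f} rad {rad:.1f} ax {F[0]:.1f} w {sensors.read_grip_width():.4f} lag {(f-act+np.pi)%(2*np.pi)-np.pi:.3f} t {sensors.read_time():.1f}")
    if np.linalg.norm(F)>40 or tan>22: print("STOP",ph,tan,rad); break
E
python3 crank.py 0 3.14
```

```text
0.78 tan -2.9 rad -8.7 ax -5.7 w 0.0198 lag -0.010 t 14.9
1.57 tan -3.5 rad -20.4 ax -11.9 w 0.0200 lag -0.041 t 15.7
1.83 tan -2.6 rad -27.1 ax -14.5 w 0.0198 lag -0.042 t 16.0
2.09 tan -4.6 rad -31.5 ax -17.9 w 0.0199 lag -0.028 t 16.2
2.35 tan -4.0 rad -26.8 ax -14.1 w 0.0196 lag -0.008 t 16.5
3.14 tan -3.4 rad -3.2 ax -3.7 w 0.0199 lag -0.011 t 17.3
```

Handle follows; a radial error of a millimetre or two shows as force, so I add a small force-based correction and go on.

```bash
python3 - <<'E'
s=open('crank.py').read()
s=s.replace("for i,ph","import os\nc=np.load('c.npy') if os.path.exists('c.npy') else np.zeros(3)\nG=4e-5\nfor i,ph")
s=s.replace("hp(PH0+ph),ATT","hp(PH0+ph)+R.from_euler('z',VIS[2]).apply(c),ATT")
s=s.replace("    e=R.from","    c=c+np.clip(G*(rad*np.array([0,-np.sin(f),np.cos(f)])+[F[0]*.5,0,0]),-.001,.001); np.save('c.npy',c)\n    e=R.from")
s=s.replace("tan>22","abs(tan)>22")+"print(c)\n"
open('crank.py','w').write(s)
E
python3 crank.py 3.14 8.4
```

```text
3.89 tan -2.6 rad 8.6 ax -3.0 w 0.0195 lag -0.009 t 18.1
4.64 tan -2.7 rad 14.5 ax -5.6 w 0.0193 lag 0.013 t 18.9
5.39 tan -2.7 rad 11.4 ax -0.5 w 0.0197 lag 0.022 t 19.6
6.15 tan -3.5 rad 5.9 ax 3.3 w 0.0198 lag 0.061 t 20.4
6.90 tan -3.9 rad 5.8 ax 2.5 w 0.0199 lag 0.055 t 21.2
7.65 tan -4.5 rad 5.6 ax 1.9 w 0.0195 lag 0.013 t 22.0
8.40 tan -3.9 rad 4.6 ax -1.4 w 0.0198 lag -0.010 t 22.7
[-0.00023319  0.00149107  0.00214681]
```

```bash
sed -i 's/abs(tan)>22/abs(tan)>16/; s/radians(15)/radians(8)/' crank.py; python3 crank.py 8.4 10.0
```

```text
8.53 tan -2.6 rad 3.4 ax -1.4 w 0.0196 lag -0.010 t 23.0
8.67 tan -2.1 rad 1.7 ax -1.3 w 0.0199 lag -0.020 t 23.2
8.80 tan -2.1 rad 1.3 ax -1.2 w 0.0196 lag -0.030 t 23.5
8.93 tan -4.2 rad 2.6 ax -0.6 w 0.0193 lag -0.038 t 23.7
9.07 tan -1.2 rad 4.0 ax 1.0 w 0.0198 lag -0.038 t 24.0
9.20 tan 1.3 rad 4.1 ax 2.2 w 0.0200 lag -0.038 t 24.2
9.33 tan 3.2 rad 5.0 ax 3.9 w 0.0200 lag -0.038 t 24.5
9.47 tan 5.2 rad 4.0 ax 4.0 w 0.0198 lag -0.038 t 24.7
9.60 tan 7.3 rad 4.3 ax 4.4 w 0.0198 lag -0.036 t 25.0
9.73 tan 9.3 rad 3.6 ax 4.9 w 0.0198 lag -0.034 t 25.2
9.87 tan 11.5 rad 2.5 ax 5.1 w 0.0196 lag -0.030 t 25.5
10.00 tan 13.2 rad 2.0 ax 5.7 w 0.0196 lag -0.027 t 25.7
[0.00030031 0.00202112 0.00084323]
```

Clamp torque rises at 15 N/rad from about 8.95 rad, so we are about 1 rad past contact: firm. Let go with a small opening (to clear the collar), retreat, check and hand in.

```bash
python3 - <<'E'
from h import *
eoat.move_gripper(.029); ctrl.dwell(.2); st("open")
p=sensors.read_tool_pos(); d=R.from_euler('xyz',sensors.read_orientation()).as_matrix()[:,2]
print(ctrl.line_to(p-.12*d,v=.08,force_limit=15)); st("away")
ctrl.line_to(sensors.read_tool_pos()+np.array([0,0,.12]),v=.15); ctrl.dwell(.5); st()
# numeric check: spindle tip and handle in the side view
S=cam("side"); im=eyes.camera("side")
op=.048-(PH0+10)*.008/2/np.pi
for n,P in dict(pedal=(.03-.014,0,.16),spindle=(.016,0,.216),handle=(-.16,-.052*np.sin(PH0+10),.09+.052*np.cos(PH0+10)),handle_old=(-.16,-.052*np.sin(PH0),.09+.052*np.cos(PH0))).items():
    u,v=proj(S,place(VIS,np.array([P])))[0].round().astype(int); print(n,(u,v),im[v-2:v+3,u-2:u+3].mean((0,1)).round())
print("opening est",op)
E
```

```text
open t 26.2 tcp [ 0.5384 -0.0725  0.0677] F [16.  -3.8  1.9] w 0.0289
True
away t 26.62 tcp [ 0.5346 -0.0758  0.0735] F [-0.8 -0.2  0.2] w 0.029
t 28.07 tcp [ 0.5346 -0.0758  0.1934] F [-0.6  0.   0.3] w 0.0291
pedal (np.int64(322), np.int64(173)) [100.  99.  95.]
spindle (np.int64(323), np.int64(154)) [108. 106. 107.]
handle (np.int64(274), np.int64(241)) [124. 118. 110.]
handle_old (np.int64(304), np.int64(228)) [42. 43. 44.]
opening est 0.026617604552648378
```

```bash
python3 - <<'E'
from h import *
im=eyes.camera("side"); cv2.imwrite("pics/s6.png",im[:,:,::-1])
g=cv2.cvtColor(im,cv2.COLOR_RGB2GRAY)
for v in range(140,262,2): print(v,"".join("@#*+=-. "[min(7,int(g[v:v+2,u:u+2].mean())//24)] for u in range(256,350)[::2]))
S=cam("side")
for f in np.arange(0,6.3,.8): print(round(f,1),proj(S,place(VIS,np.array([[-.178,-.052*np.sin(f),.09+.052*np.cos(f)]])))[0].round().tolist())
E
```

```text
140 #+...-----------=- ---..--.....----........---+
142 #*--.-----------------.----......-..--.-------*
144 ##=-----------------...--------...-.-..------=*
146 ##=-----------------...----------....--------+*
148 *#+-------------.-----.....-------...--------=*
150 ***---------.-----......--..-----......-------=
152 ***=-------------........--...---......--------
154 ***=-------------...-....--.-=--+++=.----------
156 ****=------...---------.-..-+#*++**=-----------
158 ****+-----.......--------..=###*+*+++=------=--
160 ****==---..--...---------.-#####****##*+=---=--
162 ***#++------..-------------#@@#########*..-===-
164 **###**=----....----------=#@###@#######-..===-
166 **#####=---------...----..=#@*=**###@@@*.....-=
168 **#*#**=-------.--...-----=#@+-+++++*#@*.....-=
170 **###+*=----------..----++*#@*-+====-#@*....-=-
172 **###+*+----------------++*@@@*+===--#@+....-+=
174 ***#*+**-------------...=+#@@@#+==+++#@+...-+*+
176 *****+*#=--------------..-=*##*+==*###@+-...+*+
178 *****+*#*-------------.--====+++=+##@@@*+++=*+-
180 *****+###=-----------.....---=====++###**+++*=-
182 ****
[... 1523 characters left out ...]
*+*##########+++==+++=--=++*
242 ---------===+*##***+*##########*+++++*+=--.---=
244 --------===-=++*###############*++*+===------..
246 .-----=====-=++*#@############*+++=---------...
248 .-----======++*#@@@#########**+++=----------...
250 -------===+*++#@@@#*+*******++++==-.--------..-
252 -------==+***#@@@@#*+++++++++++=-=-..----------
254 ----==++++++*#@@@#****+++++**+=-----..---------
256 ---=+++++++++**#@#***********+--=----.---------
258 ---++++++++++++*#*********++*+=----------------
260 ---=++++++++++++**********+++=----...----------
0.0 [290.0, 228.0]
0.8 [306.0, 238.0]
1.6 [311.0, 252.0]
2.4 [303.0, 261.0]
3.2 [288.0, 260.0]
4.0 [274.0, 250.0]
4.8 [269.0, 236.0]
5.6 [276.0, 227.0]
```

The side-view map shows the handle at about (287,252), i.e. around 3.2 rad rather than 4.2. Cranked about 1 rad past contact, the screw sprang back when released. I'll regrasp, crank about 0.5 rad past contact, and ease back until the handle force is nil before letting go.

```bash
cat >> h.py <<'E'
def hd(): # dark handle centroid in side view -> best phi
    im=eyes.camera("side"); m=(im.max(2)<34); m[:244]=0; m[275:]=0; m[:,:262]=0; m[:,325:]=0
    n,l,s,c=cv2.connectedComponentsWithStats(m.astype(np.uint8)); k=1+np.argmax(s[1:,4])
    S=cam("side"); fs=np.arange(2.2,4.6,.02)
    P=np.array([proj(S,place(VIS,np.array([[-.162,-.052*np.sin(f),.09+.052*np.cos(f)]])))[0] for f in fs])
    return c[k].round(1),s[k,4],fs[np.argmin(np.abs(P-c[k]).sum(1))]
def vread(c=0):
    F=R.from_euler('z',-VIS[2]).apply(sensors.read_force()); e=R.from_euler('z',-VIS[2]).apply(sensors.read_tool_pos()-[VIS[0],VIS[1],0])-c
    f=np.arctan2(-e[1],e[2]-.09)%(2*np.pi); return f,-(F@[0,-np.cos(f),-np.sin(f)]),F@[0,-np.sin(f),np.cos(f)]
E
python3 - <<'E'
from h import *
r=hd(); print(r); f=float(np.clip(r[2],3.0,3.5))
c=np.load('c.npy'); c=R.from_euler('z',VIS[2]).apply(c)
eoat.move_gripper(.055)
ctrl.reach(hp(f,.13)+c,ATT); st("pre")
print(ctrl.line_to(hp(f)+c,v=.08,force_limit=8)); st("at",(hp(f)+c).round(4))
eoat.move_gripper(0,force=70); ctrl.dwell(.2); st("grip"); print(vread(np.load('c.npy')))
E
```

```text
(array([288.2, 251.8]), np.int32(92), np.float64(3.320000000000001))
pre t 29.07 tcp [ 0.5308 -0.1625  0.1386] F [-0.2 -0.   0.4] w 0.0549
False
at [ 0.5684 -0.0872  0.0397] t 30.85 tcp [ 0.5685 -0.0875  0.0399] F [-0.   0.3  0.1] w 0.055
grip t 31.46 tcp [ 0.5686 -0.0876  0.0399] F [-1.8 -3.5  4.8] w 0.02
(np.float64(3.3144720492651247), np.float64(-0.8921639563182278), np.float64(-4.7014097600735765))
```

```bash
python3 - <<'E'
from h import *
c0=np.load('c.npy'); c=R.from_euler('z',VIS[2]).apply(c0)
go=lambda f,v:(ctrl.line_to(hp(f)+c,ATT,v=v),ctrl.dwell(.1))
f=3.32
while f<3.95:
    f+=.08; go(f,.06); r=vread(c0); print("fwd",round(f,2),np.round(r,2))
    if r[1]>5.5: break
while f>3.3:
    f-=.04; go(f,.03); ctrl.dwell(.15); r=vread(c0); print("back",round(f,2),np.round(r,2))
    if r[1]<.3: break
print(sensors.read_time(),sensors.read_grip_width())
E
```

```text
fwd 3.4 [ 3.39  1.76 -4.53]
fwd 3.48 [ 3.47  1.14 -4.94]
fwd 3.56 [ 3.55  3.42 -3.34]
fwd 3.64 [ 3.63  4.4  -3.33]
fwd 3.72 [ 3.71  5.47 -2.04]
fwd 3.8 [ 3.79  5.61 -1.63]
back 3.76 [ 3.74  8.59 -0.51]
back 3.72 [3.7  8.11 0.11]
back 3.68 [ 3.66  8.67 -1.16]
back 3.64 [ 3.62  7.32 -1.65]
back 3.6 [ 3.58  6.54 -1.88]
back 3.56 [ 3.54  6.4  -2.8 ]
back 3.52 [ 3.5   4.95 -4.4 ]
back 3.48 [ 3.46  4.41 -4.06]
back 3.44 [ 3.43  4.44 -5.51]
back 3.4 [ 3.39  3.39 -6.8 ]
back 3.36 [ 3.35  2.53 -7.25]
back 3.32 [ 3.31  1.42 -8.64]
back 3.28 [ 3.27  1.52 -8.98]
40.0583 0.020038853982783208
```

```bash
python3 - <<'E'
from h import *
c0=np.load('c.npy'); c=R.from_euler('z',VIS[2]).apply(c0)
for f,v in((3.40,.05),(3.49,.03)): ctrl.line_to(hp(f)+c,ATT,v=v)
ctrl.dwell(.3); print("hold",np.round(vread(c0),2),hd())
eoat.move_gripper(.035); ctrl.dwell(.3); st("open"); print("vise F",R.from_euler('z',-VIS[2]).apply(sensors.read_force()).round(1))
p=sensors.read_tool_pos(); d=R.from_euler('xyz',sensors.read_orientation()).as_matrix()[:,2]
eoat.move_gripper(.045); st("open2")
print(ctrl.line_to(p-.13*d,v=.1,force_limit=20)); st("away")
ctrl.dwell(.3); print(hd())
im=eyes.camera("side"); cv2.imwrite("pics/s7.png",im[:,:,::-1])
E
```

```text
hold [ 3.48  3.01 -5.87] (array([283.5, 253. ]), np.int32(88), np.float64(3.5600000000000014))
open t 41.59 tcp [ 0.5607 -0.0832  0.0419] F [-0.3 -0.6  0.1] w 0.0348
vise F [-0.6  0.   0.1]
open2 t 41.85 tcp [ 0.5608 -0.0833  0.042 ] F [0.1 1.  0.5] w 0.0451
False
away t 43.3 tcp [ 0.5233 -0.1575  0.1411] F [ 0.2 -0.5  0. ] w 0.0448
(array([267.1, 247.5]), np.int32(72), np.float64(3.8800000000000017))
```

```bash
python3 - <<'E'
from h import *
ctrl.line_to(sensors.read_tool_pos()+np.array([0,0,.12]),v=.2); st()
print(hd()); im=eyes.camera("side"); cv2.imwrite("pics/s8.png",im[:,:,::-1])
g=cv2.cvtColor(im,cv2.COLOR_RGB2GRAY)
for v in list(range(152,182,3))+list(range(240,264,2)): print(v,"".join("@#*+=-. "[min(7,int(g[v:v+2,u:u+2].mean())//24)] for u in range(256,350)[::2]))
E
```

```text
t 44.45 tcp [ 0.5229 -0.1578  0.2605] F [0.7 0.4 0.3] w 0.0448
(array([287.3, 251.4]), np.int32(92), np.float64(3.3800000000000012))
152 -----------------...-....---.----..-...--------
155 *+---------------------.----=*+=+**=-----------
158 ###*------...--.-----------+###*+*+++==----==--
161 ##*+-----.---.-------------######*#####*---===-
164 #+=*=-------...-----------=#@###@@######-..====
167 #*=*+-------------..-----.=#@+-++**##@@*.....-=
170 *++*+-------------.-----++*#@*-++=+=-#@*....-=-
173 *++*#+------------------++#@@@#+==+=-#@+-..-=*+
176 *+*###=----------------..-+*##*+=+*###@+-...+*+
179 *+*###+--------------....-=======+*##@@**+++*+-
240 ---------==+*##*****+*##########*++==+++=--=++*
242 ---------===+*###**+*##########*+++++*+=--.---=
244 -------====-=++################*++*+===-------.
246 ------=====-=+*#@#############*+++==---------..
248 .-----======++#@@@#*#########*+++=----------...
250 -------===+*+*##@@*++*******++++==-------------
252 -------==+***###@#*++++++++++++=-=-.-----------
254 ---==+++++++####@#+***+++++**+=----------------
256 ---=++++++++***##************+--=--------------
258 ---+*++++++++**#**********++**=----------------
260 ---=+++++++++++***********++++-----------------
262 ----=+++++++++++************+=------.----------
```

```bash
python3 - <<'E'
from h import *
def sub(im):
    g=255-im.max(2).astype(float)[243:262,274:300]; w=np.clip(g-(255-60),0,None)
    v,u=np.mgrid[243:262,274:300]; return round((w*u).sum()/w.sum(),2),round((w*v).sum()/w.sum(),2)
for n in("s6","s8"): print(n,sub(cv2.imread(f"pics/{n}.png")[:,:,::-1]))
for k in range(4):
    print([sub(eyes.camera("side")) for _ in range(3)],sensors.read_time()); 
    if k<3: ctrl.dwell(.8)
E
```

```text
s6 (np.float64(289.45), np.float64(250.59))
s8 (np.float64(288.77), np.float64(250.26))
[(np.float64(288.76), np.float64(250.24)), (np.float64(288.79), np.float64(250.22)), (np.float64(288.77), np.float64(250.27))] 44.7
[(np.float64(288.76), np.float64(250.24)), (np.float64(288.76), np.float64(250.24)), (np.float64(288.76), np.float64(250.24))] 45.65
[(np.float64(288.76), np.float64(250.25)), (np.float64(288.76), np.float64(250.26)), (np.float64(288.75), np.float64(250.25))] 46.6
[(np.float64(288.76), np.float64(250.24)), (np.float64(288.74), np.float64(250.25)), (np.float64(288.77), np.float64(250.23))] 47.55
```

```bash
python3 - <<'E'
from h import *
print(ticket.close_job())
E
```

```text
the job is handed in; nothing more can be done
None
```

The job is handed in: the pedal stands spindle up on the vise bed, clamped against the fixed jaw with the gripper clear of everything. I estimated the clamp at about 115 N from the handle angle and did not measure it; the first release, cranked about 1 rad past contact, sprang back, so I re-clamped and eased off before letting go.

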